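Empty the grinding jar beside the plate reader

TASK

Empty the steel grinding jar: lift it out of the rack with its six balls, stand it upright on the round rubber mat and let go of it, then take a fresh hold that lets you tip it well past level, tip it over the open tub until all the balls lie in the tub, and stand the empty jar upright again wholly on the mat. Leave the other bottles, the cup and the plates standing where they are.

Things in the scene. Friction and masses are not known exactly. Their poses are not given: they have to be found in the camera images.
- jar: The grinding jar: plain steel cup, 100 mm tall, round, outside diameter 58 mm at the foot widening to 64 mm at the rim, wall 2.5 mm, floor 4 mm; 110 to 220 g plus 150 g of balls. Origin: centre of its underside; z points to the open mouth. Starts in a bay of the rack, its top 50 mm above the walls. The smooth balls start to leave when it is tipped about level and all leave at 105 to 115 degrees from upright.
- jar_rim (a point): Centre of the jar's mouth, on its axis 100 mm above its underside.
- rack: White plastic rack fixed on the left or right: open box 245 mm (its x) by 85 mm (its y), walls 55 mm high, walls and floor 5 mm thick; two cross walls make three bays in a row along x, 80 mm apart. Origin: centre of its underside. Neighbours in the row leave no room for fingers along x or for a slanted hold; both sides along y are free.
- mat: Black round rubber mat fixed to the bench, 150 mm across, 4 mm thick, between rack and tub. Origin: centre of its underside.
- tub: Grey plastic open tub fixed to the bench, 160 by 160 mm outside, 70 mm high, walls and floor 5 mm. Origin: centre of its underside; z up. It stands on the side away from the rack.
- ball0_center (a point): Centre of steel ball 1 of 6, 20 mm across, 25 g, all alike and all starting inside the jar.
- ball1_center (a point): Centre of steel ball 2 of 6, 20 mm across, 25 g, all alike and all starting inside the jar.
- ball2_center (a point): Centre of steel ball 3 of 6, 20 mm across, 25 g, all alike and all starting inside the jar.
- ball3_center (a point): Centre of steel ball 4 of 6, 20 mm across, 25 g, all alike and all starting inside the jar.
- ball4_center (a point): Centre of steel ball 5 of 6, 20 mm across, 25 g, all alike and all starting inside the jar.
- ball5_center (a point): Centre of steel ball 6 of 6, 20 mm across, 25 g, all alike and all starting inside the jar.
- bottle: Bystander: closed amber bottle with black cap, 56 mm across, 118 mm tall, standing in a bay of the rack. Origin: centre of its underside.
- cup: Bystander: empty steel cup, 60 mm across the rim, 70 mm tall, standing in a bay of the rack. Origin: centre of its underside.
- plates: Bystander: stack of two white well plates, 85 mm (its x) by 127 mm (its y), 28 mm high, lying between the robot and the mat. Origin: centre of its underside.
- tall_bottle: Bystander: closed white plastic bottle with grey cap, 56 mm across, 170 mm tall, standing beyond the mat. Origin: centre of its underside.
Mind the look-alikes: they are no part of the job. Leave any red look-alike of the jar alone. Of the things that look like the tub, take the one that is farthest from the robot's base at the start.

How it is judged (in metres and radians):
On the way, in this order (a step that is already met when the one before it is completed fails the run):
1. the jar stands upright on the mat, let go, for a fresh hold (horizontal distance between jar and mat below 0.046 m and z of jar in the frame of mat below 0.01 m and angle between jar's own z axis and vertical below 0.1 rad and contact force between the fingers and jar below 0.3 N and linear speed of jar below 0.03 m/s), for 0.2 s.
2. the jar is tipped with its mouth over the tub (angle between jar's own z axis and vertical above 1.2 rad and x of jar_rim in the frame of tub between -0.1 and 0.1 m and y of jar_rim in the frame of tub between -0.1 and 0.1 m).
At the end, for the whole second after the job is handed in: All six balls lie inside the tub (their centres within its walls and less than 60 mm above the bench); the jar stands upright (within 0.1 rad) and at rest, let go, wholly on the mat (axis within 46 mm of the mat's centre, foot less than 10 mm above the mat's underside); the bystanders are at rest (all of step 1 and x of ball0_center in the frame of tub between -0.08 and 0.08 m and y of ball0_center in the frame of tub between -0.08 and 0.08 m and z of each of ball0_center, ball1_center, ball2_center, ball3_center, ball4_center, ball5_center in the frame of tub below 0.06 m and x of ball1_center in the frame of tub between -0.08 and 0.08 m and y of ball1_center in the frame of tub between -0.08 and 0.08 m and x of ball2_center in the frame of tub between -0.08 and 0.08 m and y of ball2_center in the frame of tub between -0.08 and 0.08 m and x of ball3_center in the frame of tub between -0.08 and 0.08 m and y of ball3_center in the frame of tub between -0.08 and 0.08 m and x of ball4_center in the frame of tub between -0.08 and 0.08 m and y of ball4_center in the frame of tub between -0.08 and 0.08 m and x of ball5_center in the frame of tub between -0.08 and 0.08 m and y of ball5_center in the frame of tub between -0.08 and 0.08 m and linear speed of each of bottle, cup, plates, tall_bottle below 0.03 m/s); the robot touches nothing.
It fails at once if the amber bottle is shifted more than 30 mm or tipped over (distance of bottle from where it was at the start of the episode above 0.03 m or angle between bottle's own z axis and vertical above 0.5 rad).
It fails at once if the short cup is shifted more than 30 mm or tipped over (distance of cup from where it was at the start of the episode above 0.03 m or angle between cup's own z axis and vertical above 0.5 rad).
It fails at once if the stack of plates is shifted more than 30 mm or tipped over (distance of plates from where it was at the start of the episode above 0.03 m or angle between plates's own z axis and vertical above 0.5 rad).
It fails at once if the tall white bottle is shifted more than 30 mm or tipped over (distance of tall_bottle from where it was at the start of the episode above 0.03 m or angle between tall_bottle's own z axis and vertical above 0.5 rad).
It also fails if it takes over 58 s, if anything falls off the work surface, if the arm or the gripper's body presses on something with over 40 N, if the wrist force passes 120 N, or if a joint passes its speed limit or range.

ROBOT

A 6-joint arm with a two-finger parallel gripper is mounted at the origin on the work surface. World frame = base frame: x ahead of the robot, y to its left, z up, the work surface at z = 0. Lengths are in m, angles in degrees, forces in N, time in s.
With the tool pointing down it reaches from about 0.25 to 0.725 m from the base axis. Payload 9.7 kg.
Tool frame: the origin (TCP) lies midway between the tips of the shut fingers; the grasp point (between the pads) lies 19 mm behind it; z points along the fingers, y is the line along which they close (so a half turn about z gives the same grasp; the last joint's range is limited). The gripper opens to 85 mm and grips with 20 to 120 N. Pads are 22 mm wide; open, the fingers measure 114 mm over their backs; the gripper's body (76 mm by 85 mm) begins 54 mm behind the grasp point. The pads swing forward as they close: fully open they stand 13 mm farther back than shut.
Start: joints at [67.323, 4.979, 10.078, 95.1, 0, 90], TCP at [0.212, 0.507, 0.2] pointing down, gripper open.
Joint ranges: [-179.16, 179.16], [-48.56, 103.87], [-65.8, 70.77], [-126.05, 130.52], [-82.76, 87.17], [-180, 180]. Speed limits (degrees/s): [127.2, 127.2, 147.25, 180, 180, 180].

INTERFACE

Orientations are given as [roll, pitch, yaw] about the fixed x, y, z axes, in that order (R = Rz(yaw) Ry(pitch) Rx(roll)).
In Python, from workcell import bot gives the robot as it stands.
- The arm moves only by the shell command python3 -m crank 'ROWS' [FORCE]. ROWS is JSON, a list of rows, each an object with "gripper": the finger opening in mm, from 0 to 85.4; "travel": the shift along the tool's x, y, z in mm, a list of three; "twist": the turn, a rotation vector about the tool's x, y, z in rad, a list of three. In form: [{"gripper": gripper, "travel": [tx, ty, tz], "twist": [rx, ry, rz]}, ...]. A call has 1 to 12 rows; each row shifts and turns the commanded pose from where the row before left it, along the tool's axes as they then stand; what a row does not reach is not made up. A row lasts 1/8 s, in which the tool goes at most 62.5 mm and 10.7 degrees, less where a joint would pass 70% of its speed; a pose out of reach is approached as far as the arm can. A call is refused whole if a number of a shift passes 62.5 or a number of a turn 0.188, either way. A call with a gripper value outside its range is refused whole. The fingers move at their own pace and stop on an object; FORCE is the grip in N (left out, the last holds). Time passes only in rows, so rows that do not move let the fingers close. It gives the time, the measured TCP pose, the force, the opening and the grip force at its end, in the units of the state.
- bot.get_obs(): the state, without advancing time (a new reading comes with each control period).
- bot.camera(name): name is "side" or "top"; returns the picture (420x560x3 uint8, red, green, blue); there is no depth.
- bot.calibration(name): a dict with "vfov" (degrees; the focal length in pixels is half the picture's height over the tangent of half this angle, whatever the lens; pixels are square), "cx", "cy" (the principal point, pixels), "k1" (the pictures are not rectified: a ray, as slopes to the right and down, at radius r is drawn at 1 + k1 r^2 times it, then the intrinsics apply), "camera_from_world" (4x4, takes a point from world to camera coordinates). Camera axes: x right, y down, z forward; pixel columns grow to the right and rows downward; lengths in m; the calibration is good to about 2 mm. A picture is of the moment at which its call begins. calibration takes no time and is no camera call.
- bot.job_done(): hands the job in; it is judged then, once.
The state is a dict: "time": time; "q": joint angles; "qd": joint speeds; "joint_efforts": joint torques, N m; "ee_pos": TCP position; "tcp_rot": TCP orientation; "wrist_force": force on the tool from outside, world axes, zero at the start; "torque": the same for the moment, N m; "opening": finger opening in m; "grasp_force": force on a finger pad.
Only numpy, scipy, OpenCV 4.12 (cv2) and the standard library are available. Lean on these libraries where they do the work, as an engineer would, in place of code of your own. Each camera call takes 0.05 s, during which the arm holds its last target. There are 200 camera calls.

## Working session

There is one attempt and no reset: what is moved stays moved. The work goes in short steps, Python scripts to look and compute and a shell command to move; the robot and the scene stay as the last step left them, time stands still between calls to the robot, and variables do not carry over. Pictures are saved under pics/ and viewed, at most 10 in all, crops included, and the job is handed in when it is done.

```bash
mkdir -p pics; python3 - <<'E'
from workcell import bot
import cv2,numpy as np
for n in("top","side"):
    c=bot.calibration(n); print(n,c)
    cv2.imwrite(f"pics/{n}0.png",cv2.cvtColor(bot.camera(n),cv2.COLOR_RGB2BGR))
print(bot.get_obs())
E
```

```text
top {'vfov': 52.55052390417258, 'cx': 279.6510945952115, 'cy': 207.41993358285217, 'k1': -0.025653727790078608, 'camera_from_world': array([[ 0.01108802, -0.99993097, -0.00388734, -0.07701739],
       [-0.99643338, -0.01072385, -0.08369895,  0.50311284],
       [ 0.08365149,  0.00480153, -0.9964835 ,  1.20917364],
       [ 0.        ,  0.        ,  0.        ,  1.        ]])}
side {'vfov': 52.374392774461185, 'cx': 276.71302665036706, 'cy': 201.59536938834512, 'k1': 0.03715732116328145, 'camera_from_world': array([[ 0.97066455, -0.23955908,  0.02053737, -0.51870725],
       [-0.11846531, -0.55083414, -0.82616446,  0.10924425],
       [ 0.20922789,  0.79949559, -0.56305461,  0.85579126],
       [ 0.        ,  0.        ,  0.        ,  1.        ]])}
{'time': 0.1, 'q': array([ 6.73231330e+01,  5.00643031e+00,  1.00400094e+01,  9.50990608e+01,
       -2.25164848e-04,  8.99990948e+01]), 'qd': array([ 0.02566265, -0.02120003,  0.07343012,  0.01222828, -0.00173497,
        0.08458358]), 'joint_efforts': array([-2.29891191e-05, -5.21561158e+01,  4.65654194e+01,  1.60474225e-02,
       -4.78265960e-06, -1.10120817e-05]), 'ee_pos': array([0.21195462, 0.50726579, 0.19947765]), 'tcp_rot': array([-1.79934518e+02,  2.24130227e-04,  1.57324038e+02]), 'wrist_force': array([ 0.25752422,  0.00924172, -0.14493037]), 'torque': array([ 0.04112822, -0.02519438, -0.00187566]), 'grasp_force': 0.0, 'opening': 0.08522350754161225}
```

View pics/top0.png

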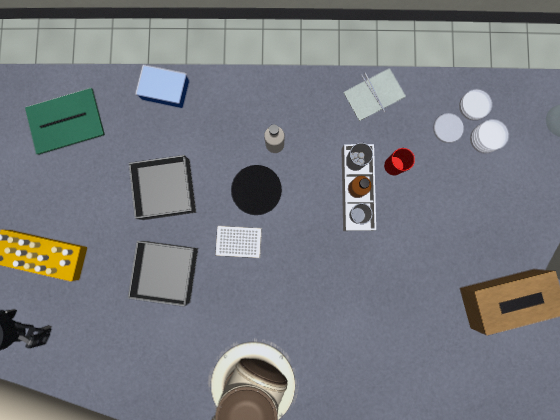

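View pics/side0.png

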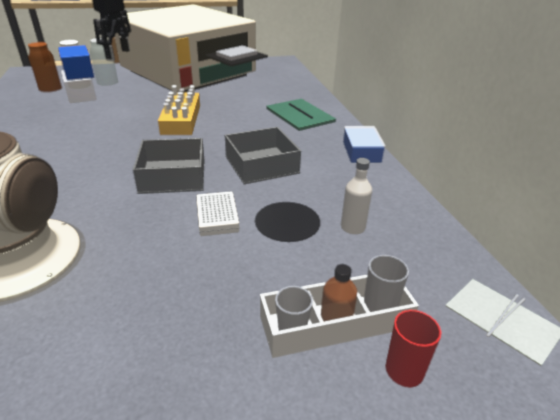

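The top view shows the open steel jar with balls at about (358,157), in the rack bay farthest from the robot. The amber bottle is at (360,187) and the short cup at (360,214). A red look-alike jar at (400,161) stays alone. There are two tub candidates, (161,187) and (163,272). The first is farther from the base at (253,383), so it fits "farthest". Next I'll measure and confirm in one crop.

```bash
cat > h.py <<'E'
import cv2,numpy as np
from workcell import bot
def K(n):
    c=bot.calibration(n); f=210/np.tan(np.radians(c["vfov"]/2)); return c,f
def ray(n,u,v):
    c,f=K(n); d=np.array([(u-c["cx"])/f,(v-c["cy"])/f]); s=d.copy()
    for _ in range(20): s=d/(1+c["k1"]*(s@s))
    T=np.array(c["camera_from_world"]); R=T[:3,:3]
    return -R.T@T[:3,3], R.T@np.array([*s,1.])
def onz(n,u,v,z):
    o,d=ray(n,u,v); return o+d*(z-o[2])/d[2]
def px(n,p):
    c,f=K(n); q=(np.array(c["camera_from_world"])@[*p,1])[:3]; s=q[:2]/q[2]
    s=s*(1+c["k1"]*(s@s)); return s*f+[c["cx"],c["cy"]]
E
python3 - <<'E'
from h import *
a=cv2.imread("pics/top0.png"); b=cv2.imread("pics/side0.png")
hsv=cv2.cvtColor(a,cv2.COLOR_BGR2HSV)
def blob(m,box):
    x0,y0,x1,y1=box; z=np.zeros(m.shape,np.uint8); z[y0:y1,x0:x1]=m[y0:y1,x0:x1].astype(np.uint8)*255
    cs,_=cv2.findContours(z,0,2); return max(cs,key=cv2.contourArea)
c=blob(a.max(2)<40,(220,155,295,225)); (x,y),ax,_=cv2.fitEllipse(c); print("mat",onz("top",x,y,.004),ax)
c=blob(a.min(2)>170,(335,135,380,240)); r=cv2.minAreaRect(c); print("rack",r,[onz("top",*p,.055).round(3) for p in cv2.boxPoints(r)])
c=blob(a.min(2)>170,(205,220,270,262)); r=cv2.minAreaRect(c); print("plates",[onz("top",*p,.028).round(3) for p in cv2.boxPoints(r)])
c=blob((hsv[:,:,1]>150)&((hsv[:,:,0]<8)|(hsv[:,:,0]>172)),(380,140,420,180)); print("red bbox",cv2.boundingRect(c),[onz("top",*p,.1).round(3) for p in((387,160),(413,158))])
v=np.hstack([cv2.resize(a[135:240,325:425],None,fx=4,fy=4,interpolation=2),cv2.resize(a[140:245,120:205],None,fx=4,fy=4,interpolation=2)])
cv2.imwrite("pics/crop1.png",v)
E
```

```text
mat [ 0.55765052 -0.00182982  0.004     ] (48.13777160644531, 48.46502685546875)
rack ((359.77691650390625, 186.515380859375), (85.59764862060547, 30.163387298583984), 88.78113555908203) [array([ 0.684, -0.252,  0.055]), array([ 0.687, -0.338,  0.055]), array([ 0.443, -0.342,  0.055]), array([ 0.441, -0.257,  0.055])]
plates [array([0.366, 0.111, 0.028]), array([0.449, 0.108, 0.028]), array([ 0.443, -0.018,  0.028]), array([ 0.36 , -0.014,  0.028])]
red bbox (385, 148, 30, 27) [array([ 0.631, -0.364,  0.1  ]), array([ 0.637, -0.435,  0.1  ])]
```

View pics/crop1.png

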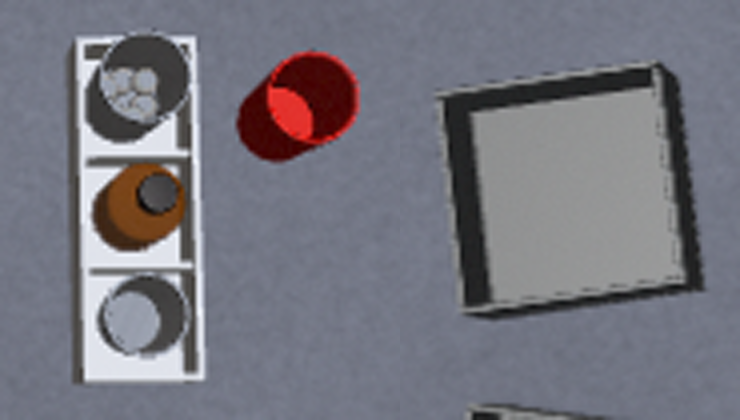

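The crop confirms it: the open steel jar with grey balls has its rim centre at about (361,154), the red one is at (403,160), and the farther tub is on the right of the crop.

```bash
python3 - <<'E'
from h import *
print("jar rim",onz("top",361.2,154,.105)); print("red rim",onz("top",403.2,159.5,.1))
t=np.array([onz("top",*p,.07) for p in((129.3,164.3),(184.3,156.3),(192,211.5),(136,217.5))]); print(t.round(3),t.mean(0), [np.linalg.norm(t[i]-t[i-1]).round(3) for i in range(4)])
print("tall cap",onz("top",273.5,131,.17), "side jar rim ctr px",px("side",onz("top",361.2,154,.105)), px("side",onz("top",358.5,160,.005)))
E
```

```text
jar rim [ 0.64527631 -0.29242791  0.105     ]
red rim [ 0.63243931 -0.40833013  0.1       ]
[[0.617 0.353 0.07 ]
 [0.641 0.198 0.07 ]
 [0.486 0.172 0.07 ]
 [0.467 0.328 0.07 ]] [0.55283052 0.26247697 0.07      ] [np.float64(0.152), np.float64(0.157), np.float64(0.158), np.float64(0.157)]
tall cap [ 0.6892012  -0.05416103  0.17      ] side jar rim ctr px [387.12614161 267.36655432] [382.23901559 313.85873782]
```

```bash
python3 -m crank '[{"gripper":85,"travel":[0,0,0],"twist":[0,0,-0.14]},{"gripper":85,"travel":[0,0,0],"twist":[0,0,-0.14]},{"gripper":85,"travel":[0,0,0],"twist":[0,0,-0.135]},{"gripper":85,"travel":[-27,-50,0],"twist":[0,0,0]},{"gripper":85,"travel":[-27,-50,0],"twist":[0,0,0]},{"gripper":85,"travel":[-27,-50,0],"twist":[0,0,0]},{"gripper":85,"travel":[-27,-50,0],"twist":[0,0,0]},{"gripper":85,"travel":[-27,-50,0],"twist":[0,0,0]},{"gripper":85,"travel":[-27,-50,0],"twist":[0,0,0]},{"gripper":85,"travel":[-27,-50,0],"twist":[0,0,0]},{"gripper":85,"travel":[-27,-50,0],"twist":[0,0,0]}]' 40
python3 -c "from h import *;o=bot.get_obs();print(o['time'],o['q'].round(1),o['ee_pos'],o['tcp_rot'])"
```

```text
time: 1.48
ee_pos: [0.4362, 0.1099, 0.1999]
tcp_rot: [180.0, 0.0, -178.9]
wrist_force: [0.7, 0.6, 0.3]
opening: 0.085
grasp_force: 0.0
1.475 [14.1 -8.7 -3.2 95.4  0.  13. ] [0.43620046 0.10991593 0.19994482] [ 1.79995373e+02  1.30700442e-03 -1.78898886e+02]
```

```bash
python3 -m crank '[{"gripper":85,"travel":[-25.2,-50.8,0],"twist":[0,0,0]},{"gripper":85,"travel":[-25.2,-50.8,0],"twist":[0,0,0]},{"gripper":85,"travel":[-25.2,-50.8,0],"twist":[0,0,0]},{"gripper":85,"travel":[-25.2,-50.8,0],"twist":[0,0,0]},{"gripper":85,"travel":[-25.2,-50.8,0],"twist":[0,0,0]},{"gripper":85,"travel":[-25.2,-50.8,0],"twist":[0,0,0]},{"gripper":85,"travel":[-25.2,-50.8,0],"twist":[0,0,0]},{"gripper":85,"travel":[-25.2,-50.8,0],"twist":[0,0,0]},{"gripper":85,"travel":[0,0,30],"twist":[0,0,0]},{"gripper":85,"travel":[0,0,20],"twist":[0,0,0]},{"gripper":85,"travel":[0,0,0],"twist":[0,0,0]}]'
python3 - <<'E'
from h import *
o=bot.get_obs();print(o['q'].round(1),o['ee_pos'],o['tcp_rot'])
a=cv2.cvtColor(bot.camera("side"),cv2.COLOR_RGB2BGR);t=cv2.cvtColor(bot.camera("top"),cv2.COLOR_RGB2BGR)
cv2.imwrite("pics/c2.png",np.hstack([cv2.resize(a[150:390,230:450],None,fx=1.8,fy=1.8),cv2.resize(t[110:250,310:430],None,fx=3,fy=3)[:432]]))
E
```

```text
time: 2.85
ee_pos: [0.6441, -0.2905, 0.1475]
tcp_rot: [179.9, -0.2, -178.9]
wrist_force: [0.4, -0.4, 0.8]
opening: 0.085
grasp_force: 0.0
[-24.3  27.5  31.9  94.6  -0.  -25.4] [ 0.64412395 -0.29049616  0.14747446] [ 179.89210854   -0.22819671 -178.91093914]Traceback (most recent call last):
  File "<stdin>", line 4, in <module>
    return _nx.concatenate(arrs, 1, dtype=dtype, casting=casting)
           ~~~~~~~~~~~~~~~^^^^^^^^^^^^^^^^^^^^^^^^^^^^^^^^^^^^^^^
ValueError: all the input array dimensions except for the concatenation axis must match exactly, but along dimension 0, the array at index 0 has size 432 and the array at index 1 has size 420
```

```bash
python3 - <<'E'
from h import *
a=cv2.cvtColor(bot.camera("side"),cv2.COLOR_RGB2BGR)
cv2.imwrite("pics/c2.png",cv2.resize(a[150:390,250:450],None,fx=2.5,fy=2.5))
print(bot.get_obs()['ee_pos'])
E
```

```text
[ 0.64526526 -0.29065574  0.1514136 ]
```

View pics/c2.png

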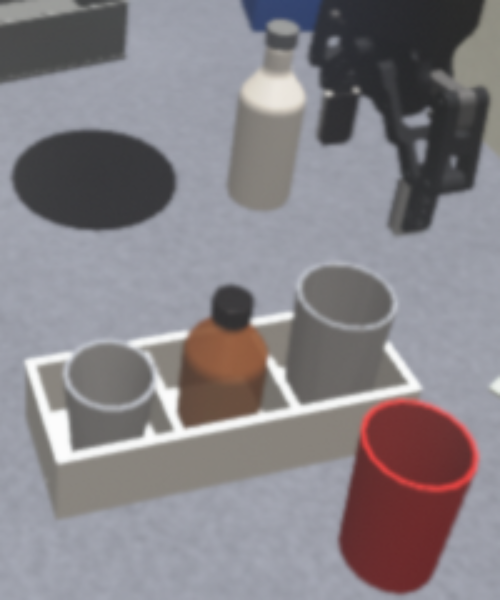

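```bash
python3 -m crank '[{"gripper":85,"travel":[0,-2,25],"twist":[0,0,0]},{"gripper":85,"travel":[0,0,25],"twist":[0,0,0]},{"gripper":85,"travel":[0,0,20],"twist":[0,0,0]},{"gripper":85,"travel":[0,0,13],"twist":[0,0,0]},{"gripper":85,"travel":[0,0,0],"twist":[0,0,0]},{"gripper":45,"travel":[0,0,0],"twist":[0,0,0]},{"gripper":45,"travel":[0,0,0],"twist":[0,0,0]},{"gripper":45,"travel":[0,0,0],"twist":[0,0,0]},{"gripper":45,"travel":[0,0,0],"twist":[0,0,0]},{"gripper":45,"travel":[0,0,0],"twist":[0,0,0]}]' 60
```

```text
time: 4.25
ee_pos: [0.6477, -0.2904, 0.0738]
tcp_rot: [179.9, 0.5, -178.8]
wrist_force: [-2.3, 13.6, 28.2]
opening: 0.0457
grasp_force: 13.9
```

```bash
python3 - <<'E'
from h import *
a=cv2.cvtColor(bot.camera("side"),cv2.COLOR_RGB2BGR)
t=cv2.cvtColor(bot.camera("top"),cv2.COLOR_RGB2BGR)
cv2.imwrite("pics/c3.png",np.hstack([cv2.resize(a[200:380,270:450],(450,450)),cv2.resize(t[120:220,310:385],(340,450))]))
o=bot.get_obs();print(o['ee_pos'],o['opening'],o['grasp_force'],o['wrist_force'])
E
```

```text
[ 0.64767501 -0.2904421   0.07384865] 0.045076099487338143 13.905589316273108 [-3.22497274 14.50701292 27.36360388]
```

View pics/c3.png

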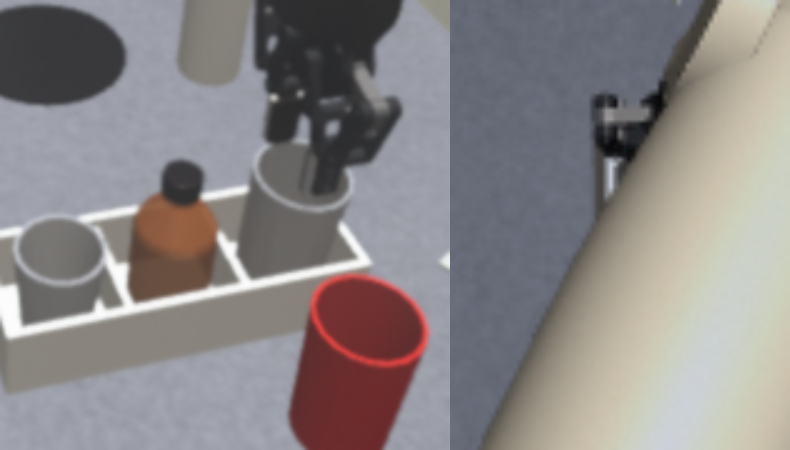

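```bash
python3 - <<'E'
from h import *
for z in(.151,.164):print([px("side",(.6453,-.2907+d,z)).round(1) for d in(-.05,-.043,0,.043,.05)])
o1,d1=ray("top",361.2,154);o2,d2=ray("side",388.4,268.8)
A=np.c_[d1,-d2];s=np.linalg.lstsq(A,o2-o1,rcond=None)[0];print(o1+d1*s[0],o2+d2*s[1])
for z in(.09,.105):print(onz("side",388.4,268.8,z))
# rims of rack from side: corners at c2 (420,388),(300ish..)
print(onz("side",250+420/2.5,150+388/2.5,.055),onz("side",250+25/2.5,150+360/2.5,.055),onz("side",250+60/2.5,150+458/2.5,.055))
E
```

```text
[array([407. , 266.4]), array([404.7, 263.2]), array([391.5, 245. ]), array([379.6, 228.5]), array([377.8, 226. ])]
[array([408.7, 259.8]), array([406.3, 256.7]), array([392.9, 238.5]), array([380.8, 222.2]), array([379. , 219.7])]
[ 0.64591426 -0.29298947  0.10201795] [ 0.64743124 -0.2935663   0.1024511 ]
[ 0.65546874 -0.28177862  0.09      ]
[ 0.64578586 -0.29597938  0.105     ]
[ 0.68654733 -0.3376155   0.055     ] [ 0.44097619 -0.25781051  0.055     ] [ 0.44507239 -0.34008913  0.055     ]
```

```bash
python3 - <<'E'
from h import *
for z in(.074,.08,.093,.105,.115):print(z,[px("side",(.6477,-.2904+d,z)).round(1) for d in(-.045,-.0225,0,.0225,.045)])
a=cv2.cvtColor(bot.camera("side"),cv2.COLOR_RGB2BGR)
cv2.imwrite("pics/c4.png",cv2.resize(a[210:310,345:445],(600,600),interpolation=2))
print(bot.get_obs()['q'].round(2))
E
```

```text
0.074 [array([397.5, 299.9]), array([391. , 289.7]), array([384.9, 280. ]), array([379. , 270.9]), array([373.5, 262.1])]
0.08 [array([398.2, 297.2]), array([391.7, 287.1]), array([385.5, 277.4]), array([379.6, 268.3]), array([374. , 259.6])]
0.093 [array([399.7, 291.4]), array([393. , 281.3]), array([386.7, 271.7]), array([380.8, 262.6]), array([375.1, 254. ])]
0.105 [array([401.1, 285.9]), array([394.3, 275.8]), array([387.9, 266.3]), array([381.9, 257.3]), array([376.1, 248.7])]
0.115 [array([402.3, 281.2]), array([395.4, 271.2]), array([389. , 261.7]), array([382.8, 252.7]), array([377. , 244.2])]
[-24.28  26.34  22.12  85.36   0.3  -25.51]
```

View pics/c4.png

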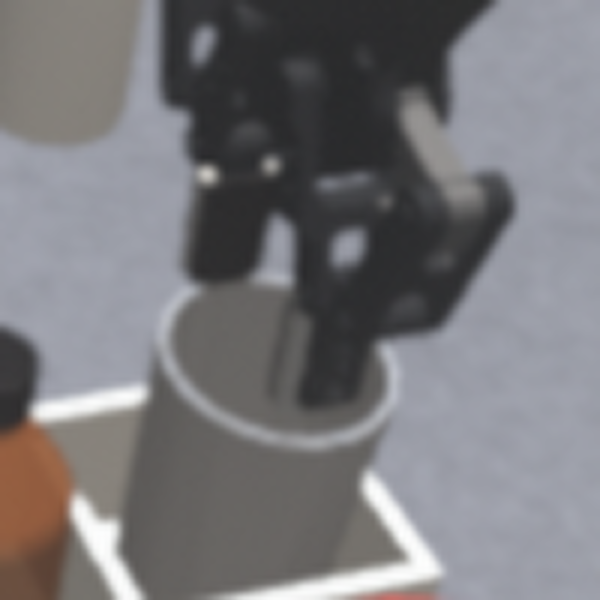

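```bash
python3 - <<'E'
from h import *
for z in(.2,.213,.24):print(z,[px("side",(.212+.386*d,.507+.923*d,z)).round(1) for d in(-.05,0,.05)],[px("top",(.212+.386*d,.507+.923*d,z)).round(1) for d in(-.05,0,.05)])
a=cv2.imread("pics/side0.png");t=cv2.imread("pics/top0.png")
cv2.imwrite("pics/c5.png",np.hstack([cv2.resize(a[0:70,80:150],(400,400),interpolation=2),cv2.resize(t[300:360,0:60],(400,400),interpolation=2)]))
E
```

```text
0.2 [array([113. ,  77.2]), array([121.4,  71.5]), array([129.3,  66.2])] [array([ 59.7, 326.1]), array([ 41.5, 317.7]), array([ 23.5, 309.3])]
0.213 [array([112. ,  72.4]), array([120.5,  66.8]), array([128.4,  61.6])] [array([ 56.9, 327.1]), array([ 38.5, 318.6]), array([ 20.3, 310.1])]
0.24 [array([109.9,  62. ]), array([118.6,  56.7]), array([126.7,  51.8])] [array([ 50.9, 329.3]), array([ 32.1, 320.6]), array([ 13.4, 311.9])]
```

View pics/c5.png

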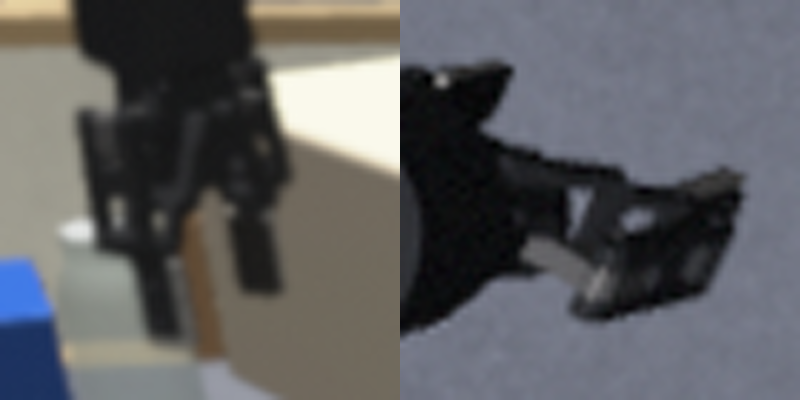

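The crops show the fingertips resting on the jar's rim (left tip near (382,257), right near (400,277)). In both the start view and this one, the tips sit about 28 mm higher than the reported TCP implies. I'll lift, reopen and look at the jar again.

```bash
python3 -m crank '[{"gripper":60,"travel":[0,0,-25],"twist":[0,0,0]},{"gripper":85,"travel":[0,0,-30],"twist":[0,0,0]},{"gripper":85,"travel":[0,0,-10],"twist":[0,0,0]},{"gripper":85,"travel":[0,0,0],"twist":[0,0,0]},{"gripper":85,"travel":[0,0,0],"twist":[0,0,0]},{"gripper":85,"travel":[0,0,0],"twist":[0,0,0]}]'
python3 - <<'E'
from h import *
a=cv2.cvtColor(bot.camera("side"),cv2.COLOR_RGB2BGR)
cv2.imwrite("pics/c6.png",cv2.resize(a[180:330,330:450],(480,600),interpolation=2))
print(bot.get_obs()['ee_pos'],bot.get_obs()['q'])
E
```

```text
time: 5.15
ee_pos: [0.6447, -0.2926, 0.1307]
tcp_rot: [180.0, -0.1, -178.9]
wrist_force: [0.4, 0.3, -0.4]
opening: 0.085
grasp_force: 0.0
[ 0.6447249  -0.29261108  0.13094723] [-2.44117087e+01  2.71844866e+01  2.95797649e+01  9.24878795e+01
  1.31733624e-03 -2.55097708e+01]
```

View pics/c6.png

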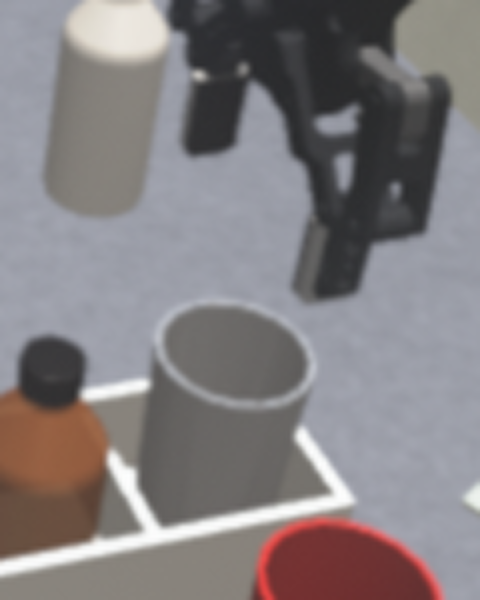

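```bash
python3 -m crank '[{"gripper":85,"travel":[2,0,25],"twist":[0,0,0]},{"gripper":85,"travel":[0,0,25],"twist":[0,0,0]},{"gripper":85,"travel":[0,0,25],"twist":[0,0,0]},{"gripper":85,"travel":[0,0,12],"twist":[0,0,0]},{"gripper":85,"travel":[0,0,7],"twist":[0,0,0]},{"gripper":85,"travel":[0,0,0],"twist":[0,0,0]},{"gripper":45,"travel":[0,0,0],"twist":[0,0,0]},{"gripper":45,"travel":[0,0,0],"twist":[0,0,0]},{"gripper":45,"travel":[0,0,0],"twist":[0,0,0]},{"gripper":45,"travel":[0,0,0],"twist":[0,0,0]}]' 60
```

```text
time: 6.45
ee_pos: [0.6438, -0.2928, 0.0398]
tcp_rot: [-180.0, 0.1, -178.9]
wrist_force: [0.3, 2.3, 5.8]
opening: 0.0621
grasp_force: 65.9
```

```bash
python3 -m crank '[{"gripper":45,"travel":[0,0,-10],"twist":[0,0,0]},{"gripper":45,"travel":[0,0,-20],"twist":[0,0,0]},{"gripper":45,"travel":[0,0,-20],"twist":[0,0,0]},{"gripper":45,"travel":[0,0,-20],"twist":[0,0,0]},{"gripper":45,"travel":[0,0,-20],"twist":[0,0,0]},{"gripper":45,"travel":[0,0,-15],"twist":[0,0,0]},{"gripper":45,"travel":[0,0,0],"twist":[0,0,0]}]'
python3 - <<'E'
from h import *
a=cv2.cvtColor(bot.camera("side"),cv2.COLOR_RGB2BGR)
cv2.imwrite("pics/c7.png",cv2.resize(a[130:390,250:450],(460,600),interpolation=2))
print(bot.get_obs()['ee_pos'],bot.get_obs()['q'],bot.get_obs()['wrist_force'])
E
```

```text
time: 7.32
ee_pos: [0.6436, -0.2931, 0.1444]
tcp_rot: [-179.9, 0.1, -178.9]
wrist_force: [0.2, 0.5, -3.2]
opening: 0.0624
grasp_force: 66.1
[ 0.64326737 -0.29291155  0.14315379] [-2.44811775e+01  2.70818830e+01  3.07941945e+01  9.36890884e+01
 -2.12592740e-03 -2.55800122e+01] [-0.50613273  0.21840252 -3.27510974]
```

View pics/c7.png

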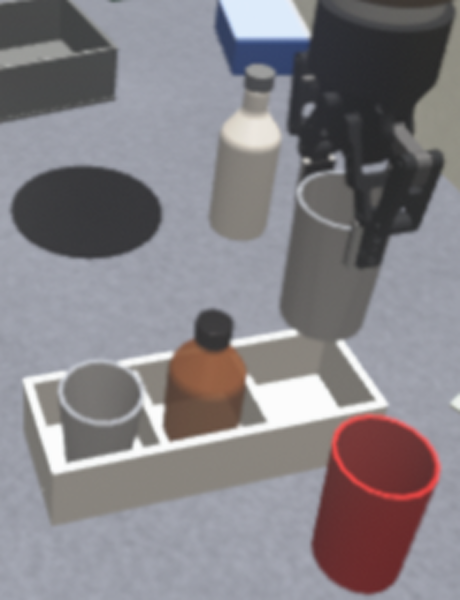

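```bash
python3 -m crank '[{"gripper":45,"travel":[4,15,0],"twist":[0,0,0]},{"gripper":45,"travel":[8,30,0],"twist":[0,0,0]},{"gripper":45,"travel":[11,40,0],"twist":[0,0,0]},{"gripper":45,"travel":[11,40,0],"twist":[0,0,0]},{"gripper":45,"travel":[11,40,0],"twist":[0,0,0]},{"gripper":45,"travel":[11,40,0],"twist":[0,0,0]},{"gripper":45,"travel":[11,40,0],"twist":[0,0,0]},{"gripper":45,"travel":[9,30,0],"twist":[0,0,0]},{"gripper":45,"travel":[4,18,0],"twist":[0,0,0]},{"gripper":45,"travel":[0,0,0],"twist":[0,0,0]},{"gripper":45,"travel":[0,0,0],"twist":[0,0,0]}]'
python3 -m crank '[{"gripper":45,"travel":[0,0,15],"twist":[0,0,0]},{"gripper":45,"travel":[0,0,25],"twist":[0,0,0]},{"gripper":45,"travel":[0,0,25],"twist":[0,0,0]},{"gripper":45,"travel":[0,0,20],"twist":[0,0,0]},{"gripper":45,"travel":[0,0,10],"twist":[0,0,0]},{"gripper":45,"travel":[0,0,5],"twist":[0,0,0]},{"gripper":45,"travel":[0,0,0],"twist":[0,0,0]},{"gripper":45,"travel":[0,0,0],"twist":[0,0,0]}]'
```

```text
time: 8.75
ee_pos: [0.5577, -0.0021, 0.1427]
tcp_rot: [-180.0, -0.0, -178.9]
wrist_force: [-0.8, 0.4, -3.1]
opening: 0.0621
grasp_force: 66.3
time: 9.75
ee_pos: [0.558, -0.0014, 0.0438]
tcp_rot: [-180.0, 0.1, -178.9]
wrist_force: [1.1, -0.1, -2.4]
opening: 0.0619
grasp_force: 66.3
```

```bash
python3 -m crank '[{"gripper":45,"travel":[0,0,2.5],"twist":[0,0,0]},{"gripper":45,"travel":[0,0,2],"twist":[0,0,0]},{"gripper":45,"travel":[0,0,1],"twist":[0,0,0]},{"gripper":45,"travel":[0,0,0],"twist":[0,0,0]},{"gripper":45,"travel":[0,0,0],"twist":[0,0,0]}]'
```

```text
time: 10.38
ee_pos: [0.558, -0.0012, 0.0387]
tcp_rot: [180.0, 0.1, -178.9]
wrist_force: [-1.0, 0.1, 4.9]
opening: 0.0626
grasp_force: 67.0
```

```bash
python3 -m crank '[{"gripper":66,"travel":[0,0,0],"twist":[0,0,0]},{"gripper":75,"travel":[0,0,0],"twist":[0,0,0]},{"gripper":85,"travel":[0,0,0],"twist":[0,0,0]},{"gripper":85,"travel":[0,0,0],"twist":[0,0,0]},{"gripper":85,"travel":[0,0,0],"twist":[0,0,0]},{"gripper":85,"travel":[0,0,-25],"twist":[0,0,0]},{"gripper":85,"travel":[0,0,-40],"twist":[0,0,0]},{"gripper":85,"travel":[0,0,-50],"twist":[0,0,0]},{"gripper":85,"travel":[0,0,-45],"twist":[0,0,0]},{"gripper":85,"travel":[35,0,0],"twist":[0,0,0]},{"gripper":85,"travel":[40,0,0],"twist":[0,0,0]},{"gripper":85,"travel":[30,0,0],"twist":[0,0,0]}]' 60
python3 -m crank '[{"gripper":85,"travel":[0,0,0],"twist":[0,-0.131,0]},{"gripper":85,"travel":[0,0,0],"twist":[0,-0.131,0]},{"gripper":85,"travel":[0,0,0],"twist":[0,-0.131,0]},{"gripper":85,"travel":[0,0,0],"twist":[0,-0.131,0]},{"gripper":85,"travel":[0,0,0],"twist":[0,-0.131,0]},{"gripper":85,"travel":[0,0,0],"twist":[0,-0.131,0]},{"gripper":85,"travel":[0,0,0],"twist":[0,-0.131,0]},{"gripper":85,"travel":[0,0,0],"twist":[0,-0.131,0]},{"gripper":85,"travel":[0,0,0],"twist":[0,0,0]}]'
python3 - <<'E'
from h import *
o=bot.get_obs();print(o['q'].round(1),o['ee_pos'],o['tcp_rot'])
cv2.imwrite("pics/s8.png",cv2.cvtColor(bot.camera("side"),cv2.COLOR_RGB2BGR))
cv2.imwrite("pics/t8.png",cv2.cvtColor(bot.camera("top"),cv2.COLOR_RGB2BGR))
E
```

```text
time: 11.88
ee_pos: [0.4512, -0.0034, 0.1977]
tcp_rot: [-180.0, 0.0, -178.9]
wrist_force: [-0.7, 0.1, 1.0]
opening: 0.0851
grasp_force: 0.0
time: 13.0
ee_pos: [0.572, -0.0104, 0.2122]
tcp_rot: [179.4, 53.4, -179.0]
wrist_force: [0.3, -0.2, 0.1]
opening: 0.0847
grasp_force: 0.0
[ -3.3 -48.5 -47.1  38.1   4.   -2.5] [ 0.57202113 -0.01039066  0.21221241] [ 179.39711761   53.38744364 -179.01530569]
```

```bash
cat > kin.py <<'E'
import numpy as np
from scipy.optimize import least_squares
D=[(4.979,10.078,95.1,.5496,.2),(-8.7,-3.2,95.4,.4498,.1999),(27.5,31.9,94.6,.7066,.1475),(26.34,22.12,85.36,.7098,.0738),(27.184,29.58,92.488,.708,.1308),(27.08,30.79,93.69,.7068,.1432),(-48.5,-47.1,38.1,.572,.2122)]
def fk(x,q2,q3,q4):
    r0,z0,L1,a,L2,b,Lt=x; t=np.radians
    p=t(q2-q3+q4); A=t(q2)+a; B=t(q2-q3)+b
    return r0+L1*np.sin(A)+L2*np.cos(B)+Lt*np.cos(p), z0+L1*np.cos(A)-L2*np.sin(B)-Lt*np.sin(p)
def res(x): return np.ravel([np.subtract(fk(x,*d[:3]),d[3:]) for d in D])*1000
S=min((least_squares(lambda x:np.r_[res(x),(x[:2]-[.05,.3])*.5],[r,.3,.35,a,.35,b,.25]) for r in(0,.05) for a in(-.3,0,.5) for b in(-.5,0,.5)),key=lambda s:s.cost)
X=S.x
def ik(r,z,p):
    best=None
    for g in((0,0),(-40,-40),(30,30),(-40,10)):
        s=least_squares(lambda q:np.subtract(fk(X,q[0],q[1],p-q[0]+q[1]),(r,z))*1000,g,bounds=([-48.5,-65.8],[103.8,70.7]))
        q4=p-s.x[0]+s.x[1]; e=np.sqrt(2*s.cost)+max(0,abs(q4)-126)
        if best is None or e<best[0]: best=(round(e,1),s.x.round(0),round(q4))
    return best
E
python3 - <<'E'
from kin import *
print(X.round(3),res(X).round(1))
for p in(30,40,50,60,70):
  for z in(.04,.1,.2): print(p,z,[(r,ik(r,z,p)) for r in(.5,.55,.6,.65)])
E
```

```text
[ 0.002  0.159  0.421  0.     0.518 -0.071  0.461] [ 0.1 -0.1 -0.1  0.3  0.2  0.1  0.   0.1 -0.1 -0.  -0.1 -0.3  0.1 -0.1]
30 0.04 [(0.5, (np.float64(102.9), array([-48., -66.]), 13)), (0.55, (np.float64(62.3), array([-45., -66.]), 9)), (0.6, (np.float64(20.3), array([-37., -66.]), 2)), (0.65, (np.float64(0.0), array([-28., -62.]), -4))]
30 0.1 [(0.5, (np.float64(91.0), array([-48., -66.]), 13)), (0.55, (np.float64(41.7), array([-48., -66.]), 13)), (0.6, (np.float64(0.0), array([-47., -64.]), 13)), (0.65, (np.float64(0.0), array([-35., -58.]), 6))]
30 0.2 [(0.5, (np.float64(104.0), array([-48., -54.]), 25)), (0.55, (np.float64(54.0), array([-48., -54.]), 25)), (0.6, (np.float64(4.0), array([-48., -53.]), 25)), (0.65, (np.float64(0.0), array([-39., -49.]), 20))]
40 0.04 [(0.5, (np.float64(46.8), array([-48., -65.]), 23)), (0.55, (np.float64(0.0), array([-48., -64.]), 24)), (0.6, (np.float64(0.0), array([-36., -58.]), 17)), (0.65, (np.float64(0.0), array([-26., -53.]), 13))]
40 0.1 [(0.5, (np.float64(56.0), array([-48., -58.]), 31)), (0.55, (np.float64(6.2), array([-48., -57.]), 31)), 
[... 1544 characters left out ...]
, 61)), (0.65, (np.float64(0.0), array([-14., -14.]), 59))]
70 0.04 [(0.5, (np.float64(0.0), array([-24., -36.]), 58)), (0.55, (np.float64(0.0), array([-17., -31.]), 56)), (0.6, (np.float64(0.0), array([ -9., -25.]), 55)), (0.65, (np.float64(0.0), array([ -2., -18.]), 54))]
70 0.1 [(0.5, (np.float64(0.0), array([-25., -30.]), 65)), (0.55, (np.float64(0.0), array([-18., -25.]), 63)), (0.6, (np.float64(0.0), array([-10., -19.]), 62)), (0.65, (np.float64(0.0), array([ -3., -13.]), 61))]
70 0.2 [(0.5, (np.float64(0.0), array([-24., -18.]), 76)), (0.55, (np.float64(0.0), array([-17., -13.]), 74)), (0.6, (np.float64(0.0), array([-10.,  -8.]), 73)), (0.65, (np.float64(0.0), array([-3., -1.]), 72))]
```

```bash
python3 - <<'E'
from h import *
s=cv2.imread("pics/s8.png");t=cv2.imread("pics/t8.png")
R=lambda: None
d=np.array([np.cos(np.radians(36.7)),0,-np.sin(np.radians(36.7))])
p=np.array([.572,-.0104,.2122])
for b in(.0,.039):
  print([(n,[px(n,p-b*d+[0,e,0]).round(1) for e in(-.048,.048)]) for n in("side","top")])
print("worldz",[(n,[px(n,p-.013*d+[0,e,.026]).round(1) for e in(-.048,.048)]) for n in("side","top")])
cv2.imwrite("pics/c8.png",np.hstack([cv2.resize(s[120:270,210:340],(520,600),interpolation=2),cv2.resize(t[150:250,230:275],(270,600),interpolation=2)]))
E
```

```text
[('side', [array([305.7, 147.9]), array([292.1, 127. ])]), ('top', [array([274.3, 173.3]), array([235.3, 172.9])])]
[('side', [array([290.2, 138.2]), array([277.7, 117.6])]), ('top', [array([274. , 184.6]), array([234. , 184.2])])]
worldz [('side', [array([301.4, 132. ]), array([287.8, 112. ])]), ('top', [array([274. , 175.3]), array([233.7, 174.9])])]
```

View pics/c8.png

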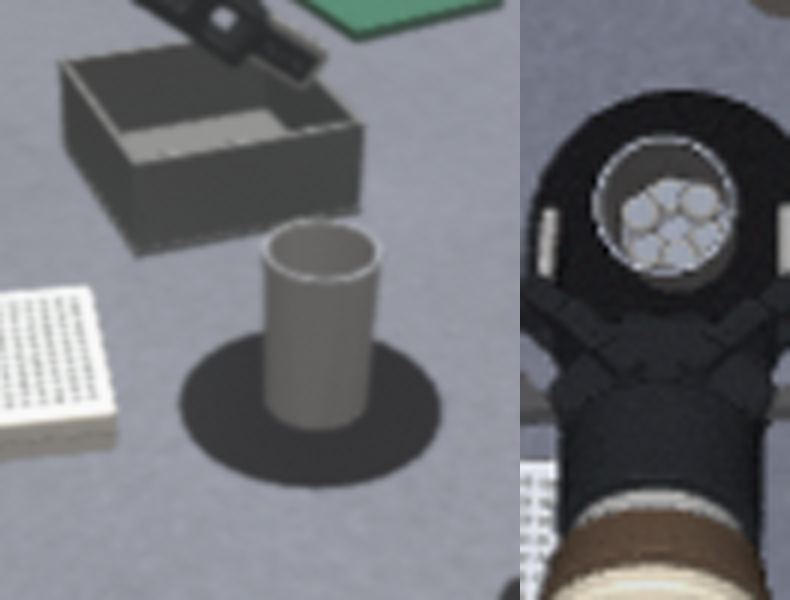

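```bash
cat >> h.py <<'E'
from scipy.spatial.transform import Rotation as Ro
def plan(target,zdir=None,ydir=None):
    """print twist (rotvec in tool axes, mrad) to wanted axes and the travel to target before/after the turn"""
    o=bot.get_obs(); R=Ro.from_euler("xyz",o["tcp_rot"],degrees=True).as_matrix(); d=(np.array(target)-o["ee_pos"])*1000
    print("t",o["time"],"q",o["q"].round(1),"ee",o["ee_pos"].round(4),"z",R[:,2].round(3),"y",R[:,1].round(3)); print("travel now",(R.T@d).round(1))
    if zdir is not None:
        z=np.array(zdir)/np.linalg.norm(zdir); y=np.array(ydir,float); y-=y@z*z; y/=np.linalg.norm(y); G=np.c_[np.cross(y,z),y,z]
        print("twist",Ro.from_matrix(R.T@G).as_rotvec().round(3),"travel after turn",(G.T@d).round(1))
E
python3 - <<'E'
from h import *
j=onz("top",254,184.2,.104);print(j, onz("side",210+321/4,120+250/4,.104))
c,s=np.cos(np.radians(40)),np.sin(np.radians(40))
plan((j[0]+.037,j[1],.16),(c,0,-s),(-.0,1,0))
E
```

```text
[ 0.55933536 -0.00171885  0.104     ] [ 0.56086977 -0.00432291  0.104     ]
t 13.1 q [ -3.2 -48.5 -46.9  38.3   4.   -2.5] ee [ 0.5719 -0.0102  0.2146] z [ 0.803  0.024 -0.596] y [-0.026  1.     0.006]
travel now [29.2  7.6 52.4]
twist [0.024 0.06  0.011] travel after turn [26.1  8.5 53.8]
```

```bash
python3 -m crank '[{"gripper":85,"travel":[0,0,0],"twist":[0.024,0.06,0.011]},{"gripper":85,"travel":[13,4.2,27],"twist":[0,0,0]},{"gripper":85,"travel":[13,4.2,27],"twist":[0,0,0]},{"gripper":85,"travel":[0,0,0],"twist":[0,0,0]},{"gripper":85,"travel":[0,0,0],"twist":[0,0,0]}]' 80
python3 - <<'E'
from h import *
c,s=np.cos(np.radians(40)),np.sin(np.radians(40))
plan((.597,-.0025,.049),(c,0,-s),(-.0,1,0))
E
```

```text
time: 13.72
ee_pos: [0.5973, -0.0018, 0.1623]
tcp_rot: [-180.0, 50.2, -180.0]
wrist_force: [-0.3, 0.6, 1.5]
opening: 0.0854
grasp_force: 0.0
t 13.725 q [ -0.3 -41.1 -47.2  33.7   0.2  -0.2] ee [ 0.5973 -0.0018  0.1623] z [ 0.768  0.    -0.641] y [-0.  1. -0.]
travel now [87.2 -0.6 72.3]
twist [0.    0.003 0.   ] travel after turn [87.  -0.7 72.6]
```

```bash
python3 -m crank '[{"gripper":85,"travel":[17.4,0,14.5],"twist":[0,0,0]},{"gripper":85,"travel":[17.4,0,14.5],"twist":[0,0,0]},{"gripper":85,"travel":[17.4,0,14.5],"twist":[0,0,0]},{"gripper":85,"travel":[17.4,0,14.5],"twist":[0,0,0]},{"gripper":85,"travel":[17.4,0,14.5],"twist":[0,0,0]},{"gripper":85,"travel":[0,0,0],"twist":[0,0,0]},{"gripper":85,"travel":[0,0,0],"twist":[0,0,0]}]' 80
python3 - <<'E'
from h import *
plan((.597,-.0025,.049)); print(bot.get_obs()['wrist_force'])
a=cv2.cvtColor(bot.camera("top"),cv2.COLOR_RGB2BGR)
b=cv2.imread("pics/t8.png"); print(a[172:180,250:258].mean(),b[172:180,250:258].mean())
E
```

```text
time: 14.6
ee_pos: [0.5979, -0.002, 0.0497]
tcp_rot: [-180.0, 50.2, -180.0]
wrist_force: [-0.2, 0.3, -0.3]
opening: 0.0851
grasp_force: 0.0
t 14.6 q [ -0.3 -37.2 -58.   19.    0.2  -0.2] ee [ 0.5979 -0.002   0.0497] z [ 0.769 -0.    -0.64 ] y [-0.  1. -0.]
travel now [ 1.1 -0.5 -0.3]
[-0.18089005  0.30969804 -0.33178885]
66.78125 67.875
```

No contact so far. Close and lift.

```bash
python3 -m crank '[{"gripper":45,"travel":[0,0,0],"twist":[0,0,0]},{"gripper":45,"travel":[0,0,0],"twist":[0,0,0]},{"gripper":45,"travel":[0,0,0],"twist":[0,0,0]},{"gripper":45,"travel":[0,0,0],"twist":[0,0,0]},{"gripper":45,"travel":[0,0,0],"twist":[0,0,0]},{"gripper":45,"travel":[-4,0,-3],"twist":[0,0,0]},{"gripper":45,"travel":[-11.5,0,-9.6],"twist":[0,0,0]},{"gripper":45,"travel":[-15,0,-13],"twist":[0,0,0]},{"gripper":45,"travel":[-15,0,-13],"twist":[0,0,0]},{"gripper":45,"travel":[-15,0,-13],"twist":[0,0,0]},{"gripper":45,"travel":[-15,0,-13],"twist":[0,0,0]},{"gripper":45,"travel":[0,0,0],"twist":[0,0,0]}]' 80
python3 - <<'E'
from h import *
from kin import ik
plan((.597,-.0025,.149))
a=cv2.cvtColor(bot.camera("side"),cv2.COLOR_RGB2BGR);cv2.imwrite("pics/s9.png",a)
# mat visible where the jar stood?
u,v=px("side",(.559,-.002,.05)).astype(int);print(a[v-3:v+4,u-3:u+4].mean((0,1)))
for p in(0,10,20):
  for z in(.12,.15,.18,.25):print(p,z,[(r,ik(r,z,p)) for r in(.62,.66,.7,.74)])
E
```

```text
time: 16.15
ee_pos: [0.5961, -0.0019, 0.1476]
tcp_rot: [-180.0, 50.2, -180.0]
wrist_force: [0.3, -0.2, -2.4]
opening: 0.0603
grasp_force: 86.3
t 16.15 q [ -0.3 -41.1 -48.8  32.1   0.2  -0.2] ee [ 0.5961 -0.0019  0.1476] z [ 0.768 -0.    -0.641] y [-0.  1. -0.]
travel now [-1.6 -0.6 -0.2]
[102.87755102  96.89795918  95.57142857]
0 0.12 [(0.62, (np.float64(86.2), array([  6., -66.]), -72)), (0.66, (np.float64(47.2), array([  3., -66.]), -69)), (0.7, (np.float64(7.8), array([  1., -66.]), -67)), (0.74, (np.float64(0.0), array([  5., -61.]), -66))]
0 0.15 [(0.62, (np.float64(90.8), array([ -5., -66.]), -61)), (0.66, (np.float64(50.8), array([ -5., -66.]), -60)), (0.7, (np.float64(10.9), array([ -6., -66.]), -60)), (0.74, (np.float64(0.0), array([ -2., -62.]), -60))]
0 0.18 [(0.62, (np.float64(89.7), array([-16., -66.]), -50)), (0.66, (np.float64(50.0), array([-14., -66.]), -52)), (0.7, (np.float64(10.2), array([-13., -66.]), -53)), (0.74, (np.float64(0.0), array([ -8., -62.]), -54))]
0 0.25 [(0.62, (np.float64(66.8), array([-38., -66.]), -28)), (0.66, (np.float64(31.2), array([-33., -66.
[... 1166 characters left out ...]
, (0.74, (np.float64(0.0), array([-18., -55.]), -17))]
20 0.15 [(0.62, (np.float64(11.1), array([-47., -66.]), 1)), (0.66, (np.float64(0.0), array([-38., -63.]), -5)), (0.7, (np.float64(0.0), array([-29., -58.]), -9)), (0.74, (np.float64(0.0), array([-21., -53.]), -12))]
20 0.18 [(0.62, (np.float64(8.0), array([-48., -64.]), 5)), (0.66, (np.float64(0.0), array([-41., -60.]), 0)), (0.7, (np.float64(0.0), array([-32., -56.]), -4)), (0.74, (np.float64(0.0), array([-24., -51.]), -8))]
20 0.25 [(0.62, (np.float64(17.1), array([-48., -56.]), 12)), (0.66, (np.float64(0.0), array([-44., -54.]), 10)), (0.7, (np.float64(0.0), array([-36., -50.]), 5)), (0.74, (np.float64(0.0), array([-28., -46.]), 2))]
```

```bash
python3 - <<'E'
from h import *
a=cv2.imread("pics/s9.png").astype(int);b=cv2.imread("pics/s8.png").astype(int)
for z in(.02,.04,.06,.08,.12,.14,.16,.18):
  u,v=px("side",(.559,-.034,z)).astype(int);print(z,(u,v),a[v-2:v+3,u-2:u+3].mean((0,1)).round(),b[v-2:v+3,u-2:u+3].mean((0,1)).round())
print(np.mean([bot.get_obs()['wrist_force'][2] for _ in range(5)]))
E
```

```text
0.02 (np.int64(291), np.int64(222)) [56. 53. 53.] [93. 95. 97.]
0.04 (np.int64(291), np.int64(214)) [55. 53. 53.] [95. 96. 98.]
0.06 (np.int64(292), np.int64(207)) [56. 53. 53.] [95. 97. 99.]
0.08 (np.int64(292), np.int64(199)) [159. 149. 147.] [95. 97. 99.]
0.12 (np.int64(293), np.int64(183)) [92. 93. 95.] [ 97.  99. 101.]
0.14 (np.int64(293), np.int64(175)) [93. 95. 96.] [110. 109. 109.]
0.16 (np.int64(294), np.int64(166)) [89. 91. 92.] [70. 69. 68.]
0.18 (np.int64(294), np.int64(157)) [55. 54. 52.] [70. 70. 69.]
-3.5069937736231447
```

```bash
python3 -m crank '[{"gripper":45,"travel":[-9.8,18,5.5],"twist":[-0.0213,0,-0.0178]},{"gripper":45,"travel":[-9.8,35,5.5],"twist":[-0.0425,0,-0.0355]},{"gripper":45,"travel":[-9.8,35,5.5],"twist":[-0.0425,0,-0.0355]},{"gripper":45,"travel":[-9.8,35,5.5],"twist":[-0.0425,0,-0.0355]},{"gripper":45,"travel":[-9.8,36,5.5],"twist":[-0.0425,0,-0.0355]},{"gripper":45,"travel":[-9.8,36,5.5],"twist":[-0.0425,0,-0.0355]},{"gripper":45,"travel":[-9.8,37,5.5],"twist":[-0.0425,0,-0.0355]},{"gripper":45,"travel":[-9.8,37,5.5],"twist":[-0.0425,0,-0.0355]},{"gripper":45,"travel":[0,19,0],"twist":[-0.0213,0,-0.0178]},{"gripper":45,"travel":[0,0,0],"twist":[0,0,0]},{"gripper":45,"travel":[0,0,0],"twist":[0,0,0]}]' 80
python3 - <<'E'
from h import *
t=np.array([.5528,.2625]);h=t/np.linalg.norm(t);r=.685
c,s=np.cos(np.radians(15)),np.sin(np.radians(15))
plan((*(h*r),.15),(h[0]*c,h[1]*c,-s),(-h[1],h[0],0))
from kin import ik
print([(z,ik(.685,z,15)) for z in(.12,.15,.18)],bot.get_obs()['opening'])
E
```

```text
time: 17.58
ee_pos: [0.6216, 0.2918, 0.1775]
tcp_rot: [180.0, 50.0, -154.6]
wrist_force: [-0.7, 0.4, -1.5]
opening: 0.0601
grasp_force: 86.6
t 17.575 q [ 25.  -25.7 -36.9  28.8   0.3  -0.2] ee [0.6216 0.2918 0.1775] z [ 0.693  0.328 -0.642] y [-0.428  0.904  0.   ]
travel now [22.1  3.1 16.4]
twist [-0.001 -0.436 -0.   ] travel after turn [27.   3.1  5.5]
[(0.12, (np.float64(0.0), array([-26., -65.]), -24)), (0.15, (np.float64(0.0), array([-31., -64.]), -18)), (0.18, (np.float64(0.0), array([-34., -62.]), -13))] 0.060065926080530435
```

```bash
python3 -m crank '[{"gripper":45,"travel":[0,0,0],"twist":[0,-0.087,0]},{"gripper":45,"travel":[0,0,0],"twist":[0,-0.087,0]},{"gripper":45,"travel":[0,0,0],"twist":[0,-0.087,0]},{"gripper":45,"travel":[0,0,0],"twist":[0,-0.087,0]},{"gripper":45,"travel":[0,0,0],"twist":[0,-0.087,0]},{"gripper":45,"travel":[17,3,8],"twist":[0,0,0]},{"gripper":45,"travel":[0,0,0],"twist":[0,0,-0.155]},{"gripper":45,"travel":[0,0,0],"twist":[0,0,-0.155]},{"gripper":45,"travel":[0,0,0],"twist":[0,0,-0.155]},{"gripper":45,"travel":[0,0,0],"twist":[0,0,-0.155]},{"gripper":45,"travel":[0,0,0],"twist":[0,0,0]}]' 80
python3 - <<'E'
from h import *
plan((.62,.294,.16))
o=bot.get_obs();R=Ro.from_euler("xyz",o["tcp_rot"],degrees=True).as_matrix()
rim=o["ee_pos"]+R@[-.0178,0,-.063];u=R@[-.768,0,-.641];print(rim,u,np.degrees(np.arccos(u[2])),o['opening'])
E
```

```text
time: 18.95
ee_pos: [0.6236, 0.2955, 0.1596]
tcp_rot: [-114.8, 51.9, -84.7]
wrist_force: [-0.1, -0.5, -3.2]
opening: 0.0603
grasp_force: 86.9
t 18.95 q [ 25.4 -30.8 -62.5 -16.7  -0.  -35.4] ee [0.6236 0.2955 0.1596] z [ 0.873  0.413 -0.259] y [-0.484  0.672 -0.56 ]
travel now [ 0.4  0.5 -3.9]
[0.56758457 0.28040008 0.18991508] [-0.60382319  0.20702652  0.77022242] 39.62613400490807 0.06034934515245184
```

```bash
python3 -m crank '[{"gripper":45,"travel":[0,0,0],"twist":[0,0,-0.155]},{"gripper":45,"travel":[0,0,0],"twist":[0,0,-0.155]},{"gripper":45,"travel":[0,0,0],"twist":[0,0,-0.155]},{"gripper":45,"travel":[0,0,0],"twist":[0,0,-0.155]},{"gripper":45,"travel":[0,0,0],"twist":[0,0,-0.155]},{"gripper":45,"travel":[0,0,0],"twist":[0,0,-0.155]},{"gripper":45,"travel":[0,0,0],"twist":[0,0,-0.1]},{"gripper":45,"travel":[0,0,0],"twist":[0,0,-0.1]},{"gripper":45,"travel":[0,0,0],"twist":[0,0,-0.1]},{"gripper":45,"travel":[0,0,0],"twist":[0,0,-0.1]},{"gripper":45,"travel":[0,0,0],"twist":[0,0,-0.1]},{"gripper":45,"travel":[0,0,0],"twist":[0,0,-0.1]}]' 80
python3 - <<'E'
from h import *
plan((.62,.294,.16))
o=bot.get_obs();R=Ro.from_euler("xyz",o["tcp_rot"],degrees=True).as_matrix()
rim=o["ee_pos"]+R@[-.0178,0,-.063];u=R@[-.768,0,-.641];print(rim,u,np.degrees(np.arccos(u[2])),o['opening'])
E
python3 -m crank '[{"gripper":45,"travel":[0,0,0],"twist":[0,0,-0.1]},{"gripper":45,"travel":[0,0,0],"twist":[0,0,-0.1]},{"gripper":45,"travel":[0,0,0],"twist":[0,0,-0.1]},{"gripper":45,"travel":[0,0,0],"twist":[0,0,-0.1]},{"gripper":45,"travel":[0,0,0],"twist":[0,0,-0.1]},{"gripper":45,"travel":[0,0,0],"twist":[0,0,-0.1]},{"gripper":45,"travel":[0,0,0],"twist":[0,0,0]},{"gripper":45,"travel":[0,0,0],"twist":[0,0,0]},{"gripper":45,"travel":[0,0,0],"twist":[0,0,0]},{"gripper":45,"travel":[0,0,0],"twist":[0,0,0]},{"gripper":45,"travel":[0,0,0],"twist":[0,0,0]},{"gripper":45,"travel":[0,0,0],"twist":[0,0,0]}]'
python3 - <<'E'
from h import *
plan((.62,.294,.16))
o=bot.get_obs();R=Ro.from_euler("xyz",o["tcp_rot"],degrees=True).as_matrix()
rim=o["ee_pos"]+R@[-.0178,0,-.063];u=R@[-.768,0,-.641];print(rim,u,np.degrees(np.arccos(u[2])),o['opening'],o['wrist_force'])
E
```

```text
time: 20.45
ee_pos: [0.6236, 0.2958, 0.1597]
tcp_rot: [-107.7, -31.9, -55.1]
wrist_force: [0.4, -0.3, -2.5]
opening: 0.0603
grasp_force: 86.8
t 20.45 q [  25.4  -30.8  -62.5  -16.7   -0.  -123.1] ee [0.6236 0.2958 0.1597] z [ 0.873  0.414 -0.259] y [ 0.038 -0.586 -0.809]
travel now [-0.3  0.7 -3.9]
[0.55990885 0.28216667 0.16664452] [-0.93306257  0.2696964  -0.23950594] 103.85738256543733 0.06027632133243934
time: 21.95
ee_pos: [0.6234, 0.2965, 0.1597]
tcp_rot: [-125.0, -63.2, -32.6]
wrist_force: [-0.1, -0.1, -0.5]
opening: 0.0603
grasp_force: 87.1
t 21.95 q [  25.5  -30.7  -62.5  -16.7   -0.  -157.5] ee [0.6234 0.2965 0.1597] z [ 0.872  0.415 -0.259] y [ 0.307 -0.877 -0.369]
travel now [-0.4  1.  -4.1]
[0.56166275 0.2746676  0.16013012] [-0.85106316 -0.07943568 -0.51969844] 121.31202587027246 0.06029760367757665 [-0.14180771 -0.11656424 -0.53371169]
```

```bash
python3 - <<'E'
from h import *
t=cv2.cvtColor(bot.camera("top"),cv2.COLOR_RGB2BGR);cv2.imwrite("pics/t10.png",t);print(bot.get_obs()['wrist_force'])
E
python3 -m crank '[{"gripper":45,"travel":[0,0,0],"twist":[0,0,0.15]},{"gripper":45,"travel":[0,0,0],"twist":[0,0,0.18]},{"gripper":45,"travel":[0,0,0],"twist":[0,0,0.18]},{"gripper":45,"travel":[0,0,0],"twist":[0,0,0.18]},{"gripper":45,"travel":[0,0,0],"twist":[0,0,0.18]},{"gripper":45,"travel":[0,0,0],"twist":[0,0,0.18]},{"gripper":45,"travel":[0,0,0],"twist":[0,0,0.18]},{"gripper":45,"travel":[0,0,0],"twist":[0,0,0.18]},{"gripper":45,"travel":[0,0,0],"twist":[0,0,0.18]},{"gripper":45,"travel":[0,0,0],"twist":[0,0,0.18]},{"gripper":45,"travel":[0,0,0],"twist":[0,0,0.18]},{"gripper":45,"travel":[0,0,0],"twist":[0,0,0.18]}]' 80
python3 -m crank '[{"gripper":45,"travel":[0,0,0],"twist":[0,0,0.18]},{"gripper":45,"travel":[0,0,0],"twist":[0,0,0.18]},{"gripper":45,"travel":[0,0,0],"twist":[0,0,0.18]},{"gripper":45,"travel":[0,0,0],"twist":[0,0,0.08]},{"gripper":45,"travel":[0,0,0],"twist":[0,0.087,0]},{"gripper":45,"travel":[0,0,0],"twist":[0,0.087,0]},{"gripper":45,"travel":[0,0,0],"twist":[0,0.087,0]},{"gripper":45,"travel":[0,0,0],"twist":[0,0.087,0]},{"gripper":45,"travel":[0,0,0],"twist":[0,0.087,0]},{"gripper":45,"travel":[0,0,0],"twist":[0,0,0]}]' 80
python3 - <<'E'
from h import *
h=np.array([np.cos(np.radians(25.4)),np.sin(np.radians(25.4))])
plan((.6,.28,.20),(h[0]*.768,h[1]*.768,-.641),(-h[1],h[0],0))
print(bot.get_obs()['wrist_force'],bot.get_obs()['opening'])
E
```

```text
[ 0.17891675  0.77668787 -1.54191949]
time: 23.5
ee_pos: [0.6234, 0.2965, 0.1597]
tcp_rot: [-114.9, 52.2, -84.8]
wrist_force: [0.1, 1.0, -1.6]
opening: 0.0606
grasp_force: 87.0
time: 24.75
ee_pos: [0.6247, 0.2971, 0.1622]
tcp_rot: [180.0, 50.3, -154.6]
wrist_force: [1.1, -0.8, -0.3]
opening: 0.0607
grasp_force: 86.9
t 24.75 q [ 25.4 -24.7 -38.1  26.3  -0.    0. ] ee [0.6247 0.2971 0.1622] z [ 0.694  0.33  -0.639] y [-0.429  0.903  0.   ]
travel now [-10.1  -4.8 -47. ]
twist [ 0.     0.002 -0.   ] travel after turn [-10.   -4.8 -47. ]
[ 1.09196226 -0.77123677 -0.31039275] 0.06068329229652189
```

```bash
python3 -m crank '[{"gripper":45,"travel":[0,-19,0],"twist":[0.0213,0,0.0178]},{"gripper":45,"travel":[6.7,-37,-8.1],"twist":[0.0425,0,0.0355]},{"gripper":45,"travel":[6.7,-37,-8.1],"twist":[0.0425,0,0.0355]},{"gripper":45,"travel":[6.7,-36,-8.1],"twist":[0.0425,0,0.0355]},{"gripper":45,"travel":[6.7,-36,-8.1],"twist":[0.0425,0,0.0355]},{"gripper":45,"travel":[6.7,-35,-8.1],"twist":[0.0425,0,0.0355]},{"gripper":45,"travel":[6.7,-35,-8.1],"twist":[0.0425,0,0.0355]},{"gripper":45,"travel":[6.7,-35,-8.1],"twist":[0.0425,0,0.0355]},{"gripper":45,"travel":[6.7,-18,-8.1],"twist":[0.0213,0,0.0178]},{"gripper":45,"travel":[0,0,0],"twist":[0,0,0]},{"gripper":45,"travel":[0,0,0],"twist":[0,0,0]}]' 80
python3 - <<'E'
from h import *
plan((.596,-.0015,.0535),(.768,0,-.641),(0,1,0))
t=cv2.cvtColor(bot.camera("top"),cv2.COLOR_RGB2BGR);cv2.imwrite("pics/t11.png",t)
s=cv2.cvtColor(bot.camera("side"),cv2.COLOR_RGB2BGR);cv2.imwrite("pics/s11.png",s)
a=cv2.imread("pics/top0.png")
d=cv2.absdiff(cv2.GaussianBlur(t,(0,0),.7),cv2.GaussianBlur(a,(0,0),.7)).max(2)
m=(d>12).astype(np.uint8)
n,l,st,ce=cv2.connectedComponentsWithStats(m)
for i in range(1,n):
    if st[i,4]>4 and ce[i][0]<205 and ce[i][1]<240: print(ce[i].round(1),st[i,2:],onz("top",*ce[i],.015).round(3))
print(d[150:225,120:205].max()); np.set_printoptions(linewidth=250)
E
```

```text
time: 26.12
ee_pos: [0.6129, 0.0018, 0.1601]
tcp_rot: [180.0, 50.1, -179.9]
wrist_force: [0.3, -0.1, -2.0]
opening: 0.06
grasp_force: 87.1
t 26.125 q [  0.2 -38.1 -46.   32.   -0.1   0.1] ee [0.6129 0.0018 0.1601] z [ 0.767  0.001 -0.641] y [-0.001  1.     0.   ]
travel now [92.7 -3.3 55.4]
twist [ 0.001 -0.001  0.001] travel after turn [92.7 -3.3 55.3]
[169.2 179.1] [ 7  6 28] [0.584 0.253 0.015]
[153.8 187.5] [ 3  4 10] [0.559 0.298 0.015]
[156.9 189. ] [ 7  6 18] [0.555 0.288 0.015]
[147.2 206.9] [15 14 89] [0.502 0.315 0.015]
[163.1 210.7] [3 4 9] [0.491 0.268 0.015]
[166.6 209.9] [ 4  5 11] [0.494 0.258 0.015]
48
```

```bash
python3 -m crank '[{"gripper":45,"travel":[10,-0.5,5],"twist":[0,0,0]},{"gripper":45,"travel":[20,-0.8,12],"twist":[0,0,0]},{"gripper":45,"travel":[20,-0.8,12],"twist":[0,0,0]},{"gripper":45,"travel":[20,-0.8,12],"twist":[0,0,0]},{"gripper":45,"travel":[15,-0.4,9],"twist":[0,0,0]},{"gripper":45,"travel":[7.5,0,5],"twist":[0,0,0]},{"gripper":45,"travel":[0,0,0],"twist":[0,0,0]},{"gripper":45,"travel":[0,0,0],"twist":[0,0,0]}]' 80
python3 -m crank '[{"gripper":45,"travel":[1,0,0.8],"twist":[0,0,0]},{"gripper":45,"travel":[0.8,0,0.7],"twist":[0,0,0]},{"gripper":45,"travel":[0,0,0],"twist":[0,0,0]},{"gripper":45,"travel":[0,0,0],"twist":[0,0,0]}]'
```

```text
time: 27.22
ee_pos: [0.5963, -0.0019, 0.0552]
tcp_rot: [-180.0, 50.2, -180.0]
wrist_force: [0.4, 0.0, -0.4]
opening: 0.0603
grasp_force: 87.0
time: 27.72
ee_pos: [0.5957, -0.002, 0.0517]
tcp_rot: [-180.0, 50.1, -180.0]
wrist_force: [-0.9, -0.7, -2.2]
opening: 0.0602
grasp_force: 87.0
```

```bash
python3 -m crank '[{"gripper":45,"travel":[0.9,0,0.7],"twist":[0,0,0]},{"gripper":45,"travel":[0.8,0,0.6],"twist":[0,0,0]},{"gripper":45,"travel":[0,0,0],"twist":[0,0,0]},{"gripper":45,"travel":[0,0,0],"twist":[0,0,0]}]'
```

```text
time: 28.22
ee_pos: [0.5956, -0.002, 0.0495]
tcp_rot: [-180.0, 50.1, -180.0]
wrist_force: [-0.3, 0.0, -2.2]
opening: 0.0605
grasp_force: 87.0
```

```bash
python3 -m crank '[{"gripper":45,"travel":[0.8,0,0.6],"twist":[0,0,0]},{"gripper":45,"travel":[0,0,0],"twist":[0,0,0]},{"gripper":45,"travel":[0,0,0],"twist":[0,0,0]}]'
python3 -m crank '[{"gripper":45,"travel":[0.8,0,0.6],"twist":[0,0,0]},{"gripper":45,"travel":[0,0,0],"twist":[0,0,0]},{"gripper":45,"travel":[0,0,0],"twist":[0,0,0]}]'
```

```text
time: 28.6
ee_pos: [0.5959, -0.0019, 0.0491]
tcp_rot: [-180.0, 50.1, -180.0]
wrist_force: [-1.3, -0.0, 2.4]
opening: 0.0607
grasp_force: 87.2
time: 28.98
ee_pos: [0.5963, -0.0019, 0.0491]
tcp_rot: [-180.0, 50.2, -180.0]
wrist_force: [-4.6, 1.2, 6.8]
opening: 0.0599
grasp_force: 87.4
```

```bash
python3 -m crank '[{"gripper":63,"travel":[-0.6,0,-0.5],"twist":[0,0,0]},{"gripper":66,"travel":[0,0,0],"twist":[0,0,0]},{"gripper":75,"travel":[0,0,0],"twist":[0,0,0]},{"gripper":85,"travel":[0,0,0],"twist":[0,0,0]},{"gripper":85,"travel":[0,0,0],"twist":[0,0,0]},{"gripper":85,"travel":[0,0,0],"twist":[0,0,0]},{"gripper":85,"travel":[-12,0,-10],"twist":[0,0,0]},{"gripper":85,"travel":[-20,0,-16.7],"twist":[0,0,0]},{"gripper":85,"travel":[-20,0,-16.7],"twist":[0,0,0]},{"gripper":85,"travel":[-20,0,-16.7],"twist":[0,0,0]},{"gripper":85,"travel":[-30,0,-25],"twist":[0,0,0]},{"gripper":85,"travel":[-30,0,-25],"twist":[0,0,0]}]' 80
python3 -m crank '[{"gripper":85,"travel":[-15,0,-12.5],"twist":[0,0,0]},{"gripper":85,"travel":[0,0,0],"twist":[0,0,0]},{"gripper":85,"travel":[0,0,0],"twist":[0,0,0]},{"gripper":85,"travel":[0,0,0],"twist":[0,0,0]}]'
python3 - <<'E'
from h import *
s=cv2.cvtColor(bot.camera("side"),cv2.COLOR_RGB2BGR);t=cv2.cvtColor(bot.camera("top"),cv2.COLOR_RGB2BGR)
b=cv2.imread("pics/s8.png");a=cv2.imread("pics/top0.png")
# jar in side view: difference from the earlier standing-jar picture
d=cv2.absdiff(s,b).max(2)[170:235,255:325];print("side diff frac",(d>25).mean())
hsv=s[150:235,240:340].astype(int); m=((hsv.max(2)-hsv.min(2))<10)&(hsv.max(2)>80)&(hsv.max(2)<125)
def jb(im):
    q=im[165:230,265:315].astype(int); m=(((q.max(2)-q.min(2))<9)&(q.max(2)>75)&(q.max(2)<125)).astype(np.uint8)
    n,l,st,c=cv2.connectedComponentsWithStats(m);i=1+st[1:,4].argmax();return st[i],c[i]
print(jb(s),jb(b))
T=cv2.absdiff(t,a).max(2)
n,l,st,ce=cv2.connectedComponentsWithStats((T>25).astype(np.uint8))
for i in range(1,n):
    if st[i,4]>8: print(st[i],ce[i].round(0))
print(bot.get_obs()['ee_pos'],bot.get_obs()['wrist_force'])
E
```

```text
time: 30.48
ee_pos: [0.5956, -0.0019, 0.2213]
tcp_rot: [-180.0, 50.1, -180.0]
wrist_force: [0.9, -0.2, 0.7]
opening: 0.0851
grasp_force: 0.0
time: 30.98
ee_pos: [0.5954, -0.0019, 0.2377]
tcp_rot: [-180.0, 50.0, -180.0]
wrist_force: [0.1, 0.1, -0.2]
opening: 0.0853
grasp_force: 0.0
side diff frac 0.004615384615384616
(array([   0,    0,   50,   63, 1377], dtype=int32), array([23.16267248, 34.53812636])) (array([   0,    0,   50,   62, 1373], dtype=int32), array([23.81281865, 34.5579024 ]))
[346 142  27  29 481] [358. 158.]
[  163   171   129   249 14012] [231. 331.]
[268 171   4  12  41] [270. 177.]
[242 173  25  17 321] [253. 181.]
[167 177   5   5   9] [170. 180.]
[265 196  17  14 108] [273. 203.]
[140 202   8   5  20] [143. 204.]
[147 204   7  11  16] [150. 210.]
[   0  309   52   42 1248] [ 20. 331.]
[   0  378  118   42 1402] [ 50. 402.]
[  0 394  69  26 851] [ 22. 411.]
[ 0.59553528 -0.00192894  0.23836321] [ 0.22646868  0.08190938 -0.38719469]
```

```bash
python3 - <<'E'
from h import *
t=cv2.cvtColor(bot.camera("top"),cv2.COLOR_RGB2BGR);b=cv2.imread("pics/t8.png")
f=lambda im:(im[178:200,244:266].min(2)>140).sum()
print("bright px in jar mouth before/after",f(b),f(t)); print(t[182:196:2,246:264:2].mean(2).round().astype(int))
print(bot.job_done())
E
```

```text
bright px in jar mouth before/after 149 89
[[ 59  58 109 159 160 161 166 159  84]
 [ 58  83 160 159 160 163 163 160 161]
 [ 59 154 159 160 159 164 160 158  55]
 [ 53 152 129  96  99 154 130  40  39]
 [ 41  42  41  42  41  40  38  42  39]
 [ 42  40  42  39  41  31  37  36  27]
 [ 42  41  40  41  40  38  28  29  25]]
the job is handed in; nothing more can be done
None
```

The job is handed in: the jar stands upright and let go on the mat at its earlier spot, the balls are in the far tub (my top-view difference fits six), and no shift of the bystanders was seen; the judge's verdict was not shown.

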